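# Lock the spray-canister dock and prime the spray cap

## Robot

A 6-joint arm with a two-finger parallel gripper is mounted at the origin on a cart in front of the work surface, level with it; the furniture and walls round the work are solid. World frame = base frame: x ahead of the robot, y to its left, z up, the work surface at z = 0. Lengths are in m, angles in rad, forces in N, time in s.
With the tool pointing down it reaches from about 0.325 to 0.75 m from the base axis. Payload 7.6 kg.
Tool frame: the origin (TCP) lies midway between the tips of the shut fingers; the grasp point (between the pads) lies 19 mm behind it (arm.hold_point_z is the distance from the TCP to the grasp point, in m); z points along the fingers, y is the direction in which the jaws open and shut (so a half turn about z gives the same grasp; the last joint's range is limited). The gripper opens to 85 mm and grips with 20 to 120 N. Pads are 22 mm wide; open, the fingers measure 114 mm over their backs; the gripper's body (76 mm by 85 mm) begins 54 mm behind the grasp point. The pads swing forward as they close: fully open they stand 13 mm farther back than shut.
Start: joints at [-0.07, 0.052, 1.401, -0, 1.689, -0.07], TCP at [0.525, 0, 0.231] pointing down, gripper open.
Joint ranges: [-2.9, 2.9], [-0.91, 2.17], [0.12, 2.37], [-1.06, 4.2], [0.26, 2.73], [-2.93, 2.93]. Speed limits (rad/s): [2.57, 2.57, 3.01, 3.14, 3.14, 3.14].

## Interface

Orientations are given as a 3x3 rotation matrix whose columns are the frame's x, y, z axes.
In Python, from cell import arm, move_gripper, kinematics, sense, eyes, ticket gives the robot as it stands. Calls block until the motion is done:
- arm.move_pose(position, orientation): joint-space move of the TCP to a pose.
- arm.line_to(position, ori=None, max_speed=0.15, max_force=None): straight line of the TCP; ori=None keeps the orientation; max_speed is the mean speed in m/s. With max_force (N) it stops when the force on the tool has changed by that much, and returns True; else False.
- arm.movej(angles): joint-space move.
- move_gripper(opening, squeeze=None): finger opening in m; squeeze is the grip in N (None keeps the last); returns when the fingers have stopped.
- arm.pause(seconds).
- kinematics.inverse_kinematics(position, orientation): joint angles nearest the present ones, or None.
- sense(): the state.
- eyes.capture(name): name is "scene" or "side" or "wrist"; returns a dict with "image" (480x640x3 uint8, red, green, blue), "depth" (480x640 float32, m along the optical axis (not along the pixel's ray), 0 where there is no reading), "vertical_fov" (degrees; the focal length in pixels is half the picture's height over the tangent of half this angle, whatever the lens; pixels are square), "cx", "cy" (the principal point, pixels), "world_to_cam" (4x4, takes a point from world to camera coordinates); the wrist camera has in their place "mount" (4x4, takes a point from camera to tool coordinates, whose origin is the TCP and whose axes are the flange's). Camera axes: x right, y up, looking along -z (the intrinsics and any distortion apply to the point x, -y, -z); pixel columns grow to the right and rows downward; lengths in m; the calibration is good to about 2 mm. A picture is of the moment at which its call begins: read the wrist's pose just before it.
A pose or a line that the arm cannot do raises arm.IKError and nothing moves.
- ticket.finish_job(): hands the job in, once; it reports no verdict.
The state is a dict: "t": time; "joint_pos": joint angles; "joint_velocities": joint speeds; "effort": joint torques, N m; "tcp_pos": TCP position; "tool_rot": TCP orientation; "contact_force": force on the tool from outside, world axes, zero at the start; "moment": the same for the moment, N m; "opening": finger opening in m.
Only numpy, scipy, OpenCV 4.12 (cv2) and the standard library are available. Lean on these libraries where they do the work, as an engineer would, in place of code of your own. Each camera call takes 0.05 s, during which the arm holds its last target.

## Task

The cleaner canister in the dock has just been changed. Take the blue-handled key from its holder, push its blade into the slotted brass cam of the dock, press the cam in and turn it about a quarter turn clockwise to its stop, let it spring up into its locked seat and lift the key away; hang the key back upright in its holder. Then press the canister's white spray cap right down and let it come up again, without shifting the little things standing round about.

Things in the scene. Friction and masses are not known exactly. Their poses are not given: they have to be found in the camera images.
- key_grip (a point): Centre of the blue handle of the key, a loose upright key (about 90 g) that starts in its holder. Handle 36 mm along this point's x, 16 mm along y (grip it across y), 42 mm high along z (up). Beneath it is a steel collar 36 mm across, 5 mm thick, whose underside is 26 mm below this point.
- key_tip (a point): Middle of the lower end of the key's blade, 66 mm straight below the handle centre; same axes as the handle. A 12 mm round shaft runs down from the collar and ends in a flat blade 18 mm wide (along x), 3 mm thick (along y) and 14 mm high, thinned to 1.6 mm over its last 3 mm.
- holder_mouth (a point): Centre of the round mouth in the top face of the fixed grey key holder (54 mm square, 50 mm high, on an 80 mm foot). The hole is 24 mm across and 44 mm deep, z up. The key hangs in it, collar resting on this face, so that its handle centre is 26 mm above this point.
- lock_mouth (a point): Centre of the 32 mm lock bore in the top face (50 mm above the worktop) of the fixed dock's white lock housing, 66 mm square. z up. Black ticks along this point's x mark the unlocked slot direction, green ticks along y the locked one. The spray canister stands 160 mm from here towards -y of this point.
- cam_seat (a point): Centre of the top of the unlocked 30 mm brass cam, 1 mm above the housing (does not move with the cam; lock_mouth's axes). A slot 5.6 mm wide, 6 mm deep runs right across it, along x give or take 0.35 rad. The slot's angle is NOT reported: look, or press the blade on lightly and turn until it drops in. The blade has about 0.15 rad of play in it.
- cam_press (a joint): Depth in m to which the cam is pushed: 0 up, 0.009 bottomed. Spring: 3.2 N at 0, 0.8 N more per mm. A hidden lug lets it turn only when pressed over 6 mm (8 N); turning takes about 0.1 N m. Turned clockwise (from above) to its firm stop, slot along lock_mouth's y, and eased off, it rises to 0.003 and stays: locked. Rises to 0: unlocked. Stays at 0.006: not turned far enough.
- cap_top (a point): Centre of the top of the white round spray cap, 25 mm in diameter, 16 mm high, on the fixed canister (62 mm in diameter, steel collar 74 mm at its foot), 130 mm above the worktop when up. z up.
- spray_cap (a joint): How far the spray cap is pressed down, in m: 0 = up, 0.006 = right down (5 N); it springs back.
- tiny_jar: Small glass jar of pebbles with a clipped glass lid, 72x63 mm, 85 mm high, loose; origin under its centre. Leave alone.
- rubber_stamp: Turned wooden stamp, 28 mm across, 62 mm high, loose; origin under its centre. Leave alone.
- dark_dish: Small oval dark dish, 65x118 mm, 17 mm high, loose; origin under its centre. Leave alone.
Mind the look-alikes: they are no part of the job. There is more than one size of the part that bears key_grip; the job needs the middle-sized.

How it is judged:
On the way, in this order (a step that is already met when the one before it is completed fails the run):
1. the cam is pressed in with the key (value of joint cam_press above 0.0055 m and horizontal distance between key_grip and lock_mouth below 0.012 m and z of key_grip in the frame of lock_mouth below 0.068 m), for 0.1 s.
2. the cam is locked: sprung up into its seat, 3 mm below its free height, with the key lifted away (value of joint cam_press between 0.0018 and 0.0042 m and distance between key_grip and lock_mouth above 0.085 m), for 0.2 s.
3. the key hangs in its holder (horizontal distance between key_grip and holder_mouth below 0.012 m and z of key_grip in the frame of holder_mouth below 0.031 m and angle between key_grip's own z axis and vertical below 0.2 rad), for 0.1 s.
4. the spray cap is pressed right down (value of joint spray_cap above 0.0048 m), for 0.05 s.
At the end, for the whole second after the job is handed in: The cam rests by itself 1.8 to 4.2 mm below its free height (locked), the key hangs in its holder within 12 mm of its middle, its collar within 5 mm of the rim and upright within 0.2 rad, and the spray cap is up within 1.5 mm (all of step 3 and value of joint cam_press between 0.0018 and 0.0042 m and value of joint spray_cap below 0.0015 m); the robot touches nothing.
It fails at once if the spray cap is pressed while the cam is unlocked (value of joint spray_cap above 0.003 m and value of joint cam_press below 0.0012 m).
It fails at once if a bystander is shifted by more than 2 cm (distance of any of tiny_jar, rubber_stamp, dark_dish from where it was at the start of the episode above 0.02 m).
It also fails if it takes over 67 s, if anything falls off the work surface, if the arm or the gripper's body presses on something with over 40 N, if the wrist force passes 120 N, or if a joint passes its speed limit or range.

## Working session

There is one attempt and no reset: what is moved stays moved. The work goes in short steps, each a Python script; the robot and the scene stay as the last script left them, time stands still between calls to the robot, and variables do not carry over. Pictures are saved under pics/ and viewed, and the job is handed in when it is done.

```bash
ls; mkdir -p pics; python3 - <<'E'
from cell import arm, move_gripper, kinematics, sense, eyes, ticket
import cv2,numpy as np,pickle
s=sense();print(s)
for n in ["scene","side","wrist"]:
    c=eyes.capture(n);cv2.imwrite(f"pics/{n}0.png",c["image"][:,:,::-1]);pickle.dump((c,s),open(f"pics/{n}0.pkl","wb"))
    print(n,{k:v for k,v in c.items() if k not in("image","depth")})
print(sense()["t"])
E
```

```text
pics
{'t': 0.0, 'joint_pos': array([-7.03126505e-02,  5.28461203e-02,  1.40177232e+00, -1.28806583e-05,
        1.68857717e+00, -7.02568216e-02]), 'joint_velocities': array([-0.00095274,  0.00033495,  0.0015108 ,  0.00076379, -0.00072435,
        0.00060665]), 'effort': array([ 8.02730119e-04, -3.81666934e+01, -3.60182977e+01,  8.43031398e-05,
        6.19437444e-03, -2.66336252e-05]), 'tcp_pos': array([5.24690513e-01, 3.45101767e-05, 2.30443497e-01]), 'tool_rot': array([[ 5.74120674e-05,  9.99998719e-01, -1.59989456e-03],
       [ 9.99999993e-01, -5.72523822e-05,  9.98554739e-05],
       [ 9.97637482e-05, -1.59990029e-03, -9.99998715e-01]]), 'contact_force': array([-0.26159568,  0.40918669, -0.31106267]), 'moment': array([0.04838878, 0.03603934, 0.0282896 ]), 'opening': 0.08521815346410329}
scene {'vertical_fov': 47.919560566576465, 'cx': 313.4125000236846, 'cy': 241.76517480317517, 'world_to_cam': array([[-0.82463837, -0.56543845,  0.01584025,  0.35125051],
       [ 0.37913042, -0.53170994,  0.75732732, -0.38583605],
       [-0.41979957,  0.63052669,  0.65284334, -0.85245385],
    
[... 162 characters left out ...]
am': array([[-0.97024296, -0.24203292,  0.00697624,  0.48840588],
       [ 0.1515061 , -0.58436732,  0.79722063, -0.2714724 ],
       [-0.18887696,  0.77455465,  0.60364774, -1.2017156 ],
       [ 0.        ,  0.        ,  0.        ,  1.        ]])}
wrist {'vertical_fov': 63.49707182192134, 'cx': 322.23091698453317, 'cy': 236.72986721143494, 'mount': array([[-1.12122084e-04,  9.57612997e-01,  2.88057868e-01,
         7.33886042e-02],
       [ 9.99999481e-01, -1.84469083e-04,  1.00247919e-03,
        -5.55760771e-04],
       [ 1.01312487e-03,  2.88057831e-01, -9.57612479e-01,
        -1.42447715e-01],
       [ 0.00000000e+00,  0.00000000e+00,  0.00000000e+00,
         1.00000000e+00]])}
0.15
```

View pics/scene0.png

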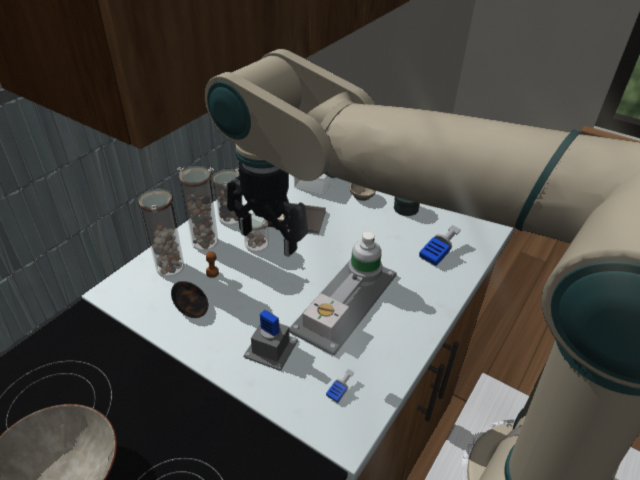

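View pics/side0.png

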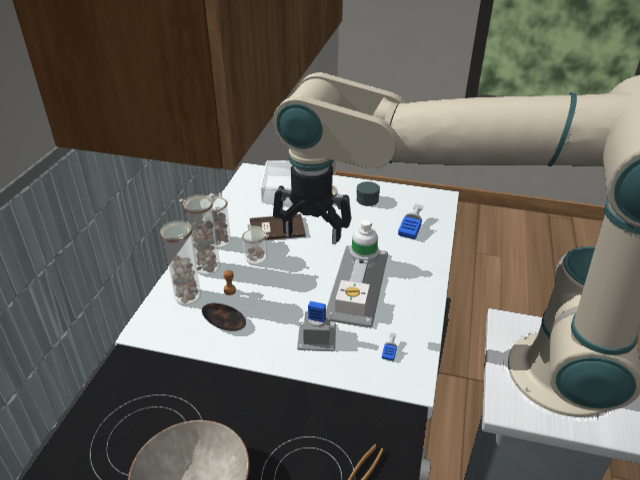

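View pics/wrist0.png

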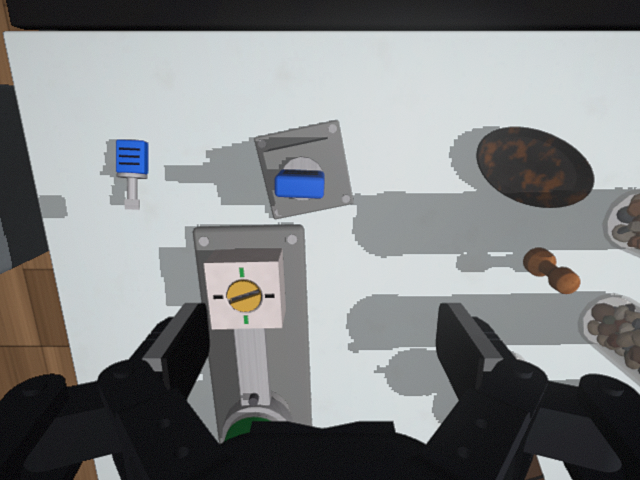

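Key candidates are the key in the holder at scene (269,323), a small one lying at (339,387) and a large one lying at (437,248). The middle-sized one is the key in the holder. In the wrist view it is at (300,184) and the cam is at (244,295), with its slot tilted roughly +15° from x. Next I'll measure these and check a close crop.

```bash
cat > h.py <<'E'
from cell import arm, move_gripper, kinematics, sense, eyes, ticket
import cv2,numpy as np,pickle
def cloud(c,s=None):
    d=c["depth"];f=240/np.tan(np.radians(c["vertical_fov"])/2)
    v,u=np.mgrid[0:480,0:640]
    P=np.stack([(u-c["cx"])/f*d,-(v-c["cy"])/f*d,-d,np.ones_like(d)],-1)
    if "mount" in c:
        T=np.eye(4);T[:3,:3]=s["tool_rot"];T[:3,3]=s["tcp_pos"];M=T@c["mount"]
    else: M=np.linalg.inv(c["world_to_cam"])
    W=(P@M.T)[...,:3]; W[d<=0]=np.nan
    return W
def ray(c,s,u,v,z):
    f=240/np.tan(np.radians(c["vertical_fov"])/2)
    T=np.eye(4);T[:3,:3]=s["tool_rot"];T[:3,3]=s["tcp_pos"]
    M=T@c["mount"] if "mount" in c else np.linalg.inv(c["world_to_cam"])
    d=M[:3,:3]@np.array([(u-c["cx"])/f,-(v-c["cy"])/f,-1]);o=M[:3,3]
    return o+d*(z-o[2])/d[2]
def rect(pts): # min-area rect of xy in m -> centre,size,angle deg
    r=cv2.minAreaRect((pts[:,:2]*1000).astype(np.float32));return np.round(np.array(r[0])/1000,4),np.round(r[1],1),round(r[2],1)
E
python3 - <<'E'
from h import *
for n in ["wrist","scene","side"]:
    c,s=pickle.load(open(f"pics/{n}0.pkl","rb"));W=cloud(c,s)
    hsv=cv2.cvtColor(c["image"],cv2.COLOR_RGB2HSV)
    z=W[...,2]
    blue=(hsv[...,0]>105)&(hsv[...,0]<130)&(hsv[...,1]>150)&(hsv[...,2]>60)
    nl,lab,st,cen=cv2.connectedComponentsWithStats(blue.astype(np.uint8))
    for i in range(1,nl):
        if st[i,4]<40: continue
        p=W[lab==i];p=p[~np.isnan(p[:,0])]
        print(n,"blue",cen[i].round(),st[i,4],"zmax",np.percentile(p[:,2],[2,50,98]).round(4))
        top=p[p[:,2]>np.percentile(p[:,2],95)-.004]
        print("   top rect",rect(top),"median",np.median(top,0).round(4))
    if n=="wrist":
        for nm,u,v in [("cam",244,285),("house",215,315),("table",400,120),("holdertop",300,160),("dock",300,260),("jar",637,240)]:
            print(nm,W[v,u].round(4))
        print("cam ray",ray(c,s,244,295.5,.051))
        m=(abs(z-.05)<.004);m[:, :200]=0;m[:,300:]=0;m[:250]=0;m[335:]=0
        print("housing",rect(W[m]))
    print(n,"white cap", )
    cv2.imwrite(f"pics/{n}crop.png",cv2.resize(c["image"][120:340,180:370,::-1] if n=="wrist" else c["image"][220:400,220:420,::-1],None,fx=2.7,fy=2.7,interpolation=cv2.INTER_CUBIC))
E
```

```text
wrist blue [132. 156.] 939 zmax [0.0085 0.0144 0.0182]
   top rect (array([0.349 , 0.0415]), array([27.2, 26.4]), 84.8) median [0.3487 0.037  0.0159]
wrist blue [299. 185.] 1108 zmax [0.0844 0.0964 0.098 ]
   top rect (array([0.507 , 0.0278]), array([15.6, 34.8]), 87.9) median [0.5071 0.0282 0.0965]
cam [ 0.4532 -0.0685  0.0517]
house [ 0.4237 -0.1002  0.0485]
table [5.949e-01 7.350e-02 3.000e-04]
holdertop [0.5055 0.0425 0.0545]
dock [ 0.5014 -0.059   0.0125]
jar [ 0.7995 -0.0273  0.0474]
cam ray [ 0.45242288 -0.07918756  0.051     ]
housing (array([ 0.4519, -0.0797]), array([66.3, 67.3]), 1.4)
wrist white cap
scene blue [434. 251.] 495 zmax [0.0082 0.0266 0.0348]
   top rect (array([ 0.361 , -0.4065]), array([42.7, 46.6]), 83.3) median [ 0.3602 -0.4142  0.032 ]
scene blue [270. 322.] 255 zmax [0.0601 0.0926 0.0997]
   top rect (array([0.5067, 0.0289]), array([14.8, 34.8]), 84.7) median [0.5071 0.0288 0.0976]
scene blue [335. 391.] 194 zmax [0.0092 0.0147 0.0199]
   top rect (array([0.348 , 0.0419]), array([23.5, 29.3]), 3.4) median [0.3487 0.0371 0.017 ]
scene white cap
side blue [409. 227.] 340 zmax [0.0093 0.0276 0.0368]
   top rect (array([ 0.3632, -0.404 ]), array([38.4, 45.8]), 86.1) median [ 0.364  -0.4126  0.0341]
side blue [316. 311.] 284 zmax [0.0599 0.0853 0.1015]
   top rect (array([0.5091, 0.0305]), array([15.7, 34.5]), 87.2) median [0.509  0.0315 0.0989]
side blue [389. 352.] 171 zmax [0.0072 0.0165 0.0222]
   top rect (array([0.3507, 0.0415]), array([28.3, 24.4]), 89.5) median [0.3503 0.0375 0.0188]
side white cap
```

View pics/wristcrop.png

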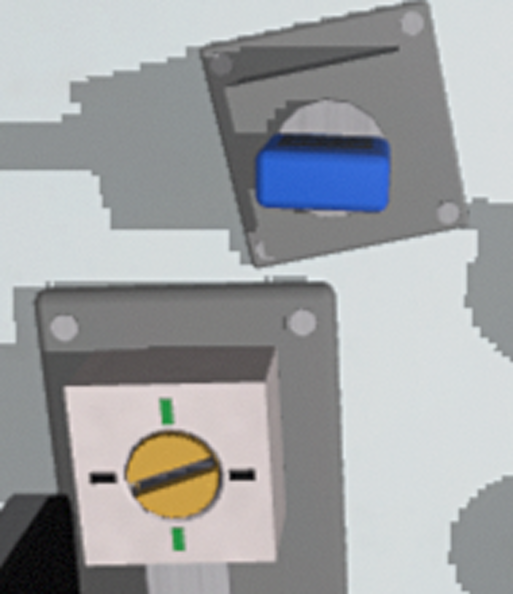

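View pics/scenecrop.png

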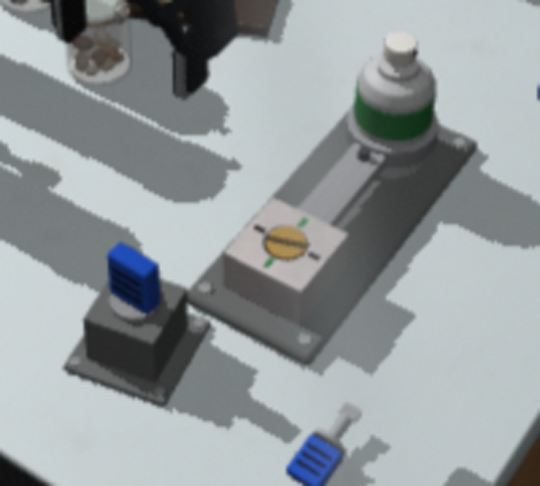

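The crop confirms it: the upright key in the holder has a handle of about 35x16 mm with its top at z≈0.097, as expected. The slot runs through (244,295) from lower left to upper right. Next I'll take precise angles and positions from this frame.

```bash
python3 - <<'E'
from h import *
c,s=pickle.load(open("pics/wrist0.pkl","rb"));W=cloud(c,s);im=c["image"]
hsv=cv2.cvtColor(im,cv2.COLOR_RGB2HSV)
R=lambda u,v,z:ray(c,s,u,v,z)
# rectify housing top plane: 0.25mm/px
def rectify(cx,cy,z,half=.045,n=360):
    src=np.float32([[0,0],[n,0],[n,n],[0,n]])
    f=240/np.tan(np.radians(c["vertical_fov"])/2)
    T=np.eye(4);T[:3,:3]=s["tool_rot"];T[:3,3]=s["tcp_pos"];Mi=np.linalg.inv(T@c["mount"])
    pts=[]
    for x,y in[(cx-half,cy+half),(cx+half,cy+half),(cx+half,cy-half),(cx-half,cy-half)]:
        p=Mi@np.array([x,y,z,1]);pts.append([c["cx"]+f*p[0]/-p[2],c["cy"]-f*p[1]/-p[2]])
    return cv2.warpPerspective(im,cv2.getPerspectiveTransform(np.float32(pts),src),(n,n),flags=cv2.INTER_CUBIC)
r=rectify(.452,-.0795,.0505)
h=cv2.cvtColor(r,cv2.COLOR_RGB2HSV)
px=lambda u,v:(.452-.045+u*.00025,-.0795+.045-v*.00025)
br=((h[...,0]>12)&(h[...,0]<30)&(h[...,1]>120)).astype(np.uint8)
cnt=max(cv2.findContours(br,0,2)[0],key=cv2.contourArea)
hull=cv2.convexHull(np.vstack([k for k in cv2.findContours(br,0,2)[0] if cv2.contourArea(k)>200]))
(u,v),rad=cv2.minEnclosingCircle(hull);print("cam",px(u,v),rad*.25,"mm radius",cv2.contourArea(hull))
mask=np.zeros_like(br);cv2.circle(mask,(int(u),int(v)),int(13.0/.25),1,-1)
dark=(h[...,2]<110)&(mask>0);yy,xx=np.nonzero(dark)
w,V=np.linalg.eigh(np.cov(np.stack([xx,-yy])));print("slot angle deg",np.degrees(np.arctan2(V[1,1],V[0,1])),len(xx),px(xx.mean(),yy.mean()),np.sqrt(w)*.25)
gr=(h[...,0]>45)&(h[...,0]<85)&(h[...,1]>100);bk=(h[...,2]<80)
for nm,m in(("green",gr),("black",bk&(cv2.circle(np.zeros_like(br),(int(u),int(v)),62,1,-1)==0))):
    nl,lab,st,cen=cv2.connectedComponentsWithStats(m.astype(np.uint8))
    for i in range(1,nl):
        if 20<st[i,4]<2000:print(nm,cen[i].round(1),st[i,4],np.round(px(*cen[i]),4))
cv2.imwrite("pics/rect_lock.png",r[:,:,::-1])
# holder top
z=W[...,2];m=(abs(z-.052)<.004);m[:, :230]=0;m[:,370:]=0;m[:120]=0;m[225:]=0
print("holder top",rect(W[m]),m.sum())
# cap from scene/side
for n in("scene","side"):
    c2,s2=pickle.load(open(f"pics/{n}0.pkl","rb"));W2=cloud(c2)
    z=W2[...,2];m=(z>.118)&(z<.14)&(W2[...,0]>.38)&(W2[...,0]<.53)&(W2[...,1]<-.18)&(W2[...,1]>-.3)
    p=W2[m];print(n,"cap",len(p),p.min(0),p.max(0))
    t=p[p[:,2]>.127];print(rect(t),np.median(t,0))
for yaw in (0,np.pi):
    X=np.array([np.cos(yaw),np.sin(yaw),0]);Z=np.array([0,0,-1]);M=np.stack([X,np.cross(Z,X),Z],1)
    print(yaw,kinematics.inverse_kinematics([.507,.028,.2],M),kinematics.inverse_kinematics([.452,-.0795,.2],M))
E
```

```text
cam (0.4517887268066407, -0.07944165802001954) 15.883076667785645 mm radius 12104.5
slot angle deg -160.32163469678034 1842 (np.float64(0.4521653094462541), np.float64(-0.08016843105320304)) [1.29635712 7.39435251]
green [176.5  88.4] 421 [ 0.4511 -0.0566]
green [181.1 276.4] 421 [ 0.4523 -0.1036]
black [243.  184.9] 48 [ 0.4678 -0.0807]
black [273.1 180.2] 402 [ 0.4753 -0.0796]
black [ 84.7 184.6] 388 [ 0.4282 -0.0807]
black [ 99.4 327.6] 622 [ 0.4319 -0.1164]
black [120.6 351.6] 22 [ 0.4371 -0.1224]
holder top (array([0.5068, 0.0274]), array([54.1, 54.2]), 11.5) 2824
scene cap 120 [ 0.44381211 -0.25388935  0.11803438] [ 0.46864444 -0.22452989  0.13387682]
(array([ 0.4563, -0.2399]), array([23.3, 24.8]), 51.0) [ 0.45580171 -0.23806023  0.13032109]
side cap 98 [ 0.44560501 -0.25057817  0.11806896] [ 0.47007617 -0.22245176  0.13548293]
(array([ 0.4572, -0.2368]), array([23. , 25.7]), 26.0) [ 0.45790816 -0.23626146  0.1321595 ]
0 [-1.75636617e-02  1.45704282e-02  1.50142703e+00 -4.44089210e-16
  1.62559520e+00  1.55323267e+00] [-2.54594065e-01 -1.25756074e-01  1.63627131e+00 -4.44089210e-16
  1.63107742e+00  1.31620226e+00]
3.141592653589793 [-1.75636617e-02  1.45704282e-02  1.50142703e+00 -4.44089210e-16
  1.62559520e+00 -1.58835999e+00] [-2.54594065e-01 -1.25756074e-01  1.63627131e+00 -4.44089210e-16
  1.63107742e+00 -1.82539039e+00]
```

View pics/rect_lock.png

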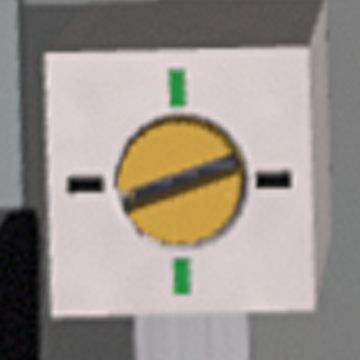

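The lock centre from the ticks is (0.4517,-0.0800), dock yaw 1.4° and slot ≈20°. The predicted cap position (0.4556,-0.240) agrees with the scene and side cameras. I'll re-measure from the turned gripper pose so the hand-eye bias can be solved from the difference.

```bash
cat >> h.py <<'E'
def ori(yaw): # tool x axis yaw, pointing down
    X=np.array([np.cos(yaw),np.sin(yaw),0]);Z=np.array([0,0,-1.]);return np.stack([X,np.cross(Z,X),Z],1)
def rectify(c,s,cx,cy,z,half=.045,n=360):
    f=240/np.tan(np.radians(c["vertical_fov"])/2)
    T=np.eye(4);T[:3,:3]=s["tool_rot"];T[:3,3]=s["tcp_pos"];Mi=np.linalg.inv(T@c["mount"]) if "mount" in c else c["world_to_cam"]
    pts=[]
    for x,y in[(cx-half,cy+half),(cx+half,cy+half),(cx+half,cy-half),(cx-half,cy-half)]:
        p=Mi@np.array([x,y,z,1]);pts.append([c["cx"]+f*p[0]/-p[2],c["cy"]-f*p[1]/-p[2]])
    r=cv2.warpPerspective(c["image"],cv2.getPerspectiveTransform(np.float32(pts),np.float32([[0,0],[n,0],[n,n],[0,n]])),(n,n),flags=cv2.INTER_CUBIC)
    k=2*half/n
    return r,(lambda u,v:np.array([cx-half+u*k,cy+half-v*k]))
def lockmeas(c,s,cx=.452,cy=-.0795):
    r,px=rectify(c,s,cx,cy,.050);h=cv2.cvtColor(r,cv2.COLOR_RGB2HSV)
    uu,vv=np.meshgrid(np.arange(360),np.arange(360));rad=np.hypot(uu-180,vv-180)
    out=[]
    for nm,m in(("green",(h[...,0]>45)&(h[...,0]<85)&(h[...,1]>100)),("black",(h[...,2]<80))):
        m=m&(rad>74)&(rad<122)
        nl,lab,st,cen=cv2.connectedComponentsWithStats(m.astype(np.uint8))
        for i in range(1,nl):
            if 200<st[i,4]<800:out.append((nm,px(*cen[i]).round(4),int(st[i,4])))
    dark=(h[...,2]<110)&(rad<50);yy,xx=np.nonzero(dark)
    w,V=np.linalg.eigh(np.cov(np.stack([xx,-yy])));a=np.degrees(np.arctan2(V[1,1],V[0,1]))%180
    return out,"slot",a,px(xx.mean(),yy.mean()).round(4),r
def keymeas(c,s,z=.097,cx=.507,cy=.028):
    W=cloud(c,s);hsv=cv2.cvtColor(c["image"],cv2.COLOR_RGB2HSV)
    blue=(hsv[...,0]>105)&(hsv[...,0]<130)&(hsv[...,1]>150)&(hsv[...,2]>60)
    m=blue&(abs(W[...,2]-z)<.006)&(np.hypot(W[...,0]-cx,W[...,1]-cy)<.04)
    p=W[m];return rect(p),np.median(p,0).round(4)
E
python3 - <<'E'
from h import *
arm.move_pose([.495,-.03,.2305],ori(np.pi))
s=sense();c=eyes.capture("wrist");pickle.dump((c,s),open("pics/wrist1.pkl","wb"))
cv2.imwrite("pics/wrist1.png",c["image"][:,:,::-1]);print(s["t"],s["tcp_pos"],s["joint_pos"][5])
for n in("wrist0","wrist1"):
    c,s=pickle.load(open(f"pics/{n}.pkl","rb"))
    print(n,lockmeas(c,s)[:-1],keymeas(c,s))
E
```

```text
1.6 [ 0.49502151 -0.02995053  0.23045707] -1.7049316049846415
wrist0 ([('green', array([ 0.451 , -0.0567]), 407), ('green', array([ 0.4522, -0.1038]), 407), ('black', array([ 0.4752, -0.0798]), 396), ('black', array([ 0.428 , -0.0809]), 387)], 'slot', np.float64(19.40221648578435), array([ 0.4522, -0.0803])) ((array([0.507 , 0.0278]), array([15.7, 34.8]), 87.5), array([0.507 , 0.0283, 0.0965]))
wrist1 ([('green', array([ 0.4513, -0.0567]), 393), ('green', array([ 0.4524, -0.1037]), 399), ('black', array([ 0.4754, -0.0796]), 354), ('black', array([ 0.4283, -0.0808]), 362)], 'slot', np.float64(19.51867730547025), array([ 0.4523, -0.0802])) ((array([0.5065, 0.0271]), array([15. , 34.8]), 88.1), array([0.5056, 0.0267, 0.0964]))
```

View pics/wrist1.png

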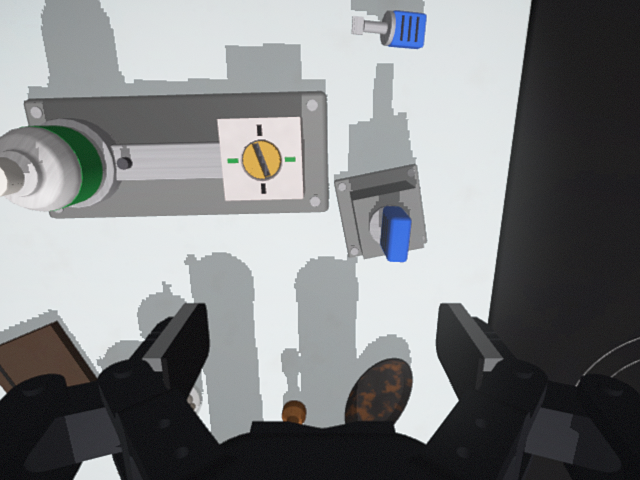

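The two views agree to about 0.5 mm: the key is at (0.507,0.0277) with yaw ≈-2°, and the lock at (0.4518,-0.0802). In the image the cam is at (261,160), the holder key at (397,234) and the canister at the left edge. Now I'll grasp.

```bash
python3 - <<'E'
from h import *
y=np.pi-np.radians(2.2)
move_gripper(.050,60)
arm.move_pose([.5067,.0276,.13],ori(y))
print(arm.line_to([.5067,.0276,.060],max_speed=.08,max_force=8),sense()["tcp_pos"])
move_gripper(.0,60)
s=sense();print(s["opening"],s["tcp_pos"],s["contact_force"],s["moment"],s["t"])
print(arm.line_to([.5067,.0276,.150],max_speed=.1))
s=sense();print(s["opening"],s["tcp_pos"],s["contact_force"],s["t"])
for n in("wrist","side"):
    s=sense();c=eyes.capture(n);pickle.dump((c,s),open(f"pics/{n}2.pkl","wb"))
    cv2.imwrite(f"pics/{n}2.png",c["image"][:,:,::-1])
E
```

```text
False [0.507142   0.02761828 0.06063245]
0.01534849542307655 [0.50706007 0.02760891 0.06053347] [-0.4160322  -0.0621293   2.61650572] [0.12039888 0.05999382 0.01334066] 4.0583
False
0.015459553498571013 [0.5062513  0.02759122 0.14908515] [ 0.3170802  -0.04442898 -0.26069449] 5.1083
```

View pics/wrist2.png

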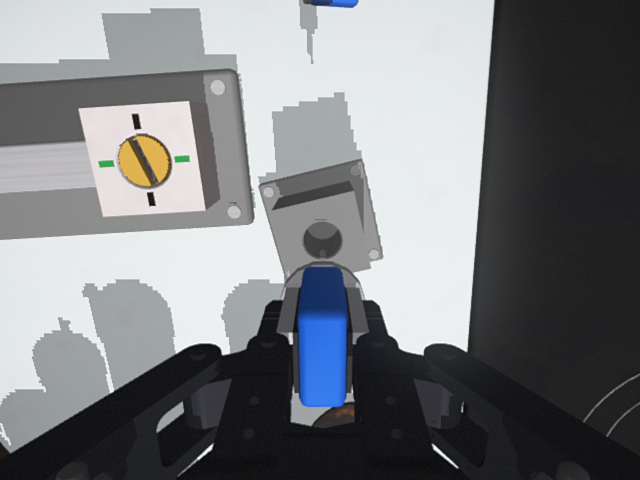

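View pics/side2.png

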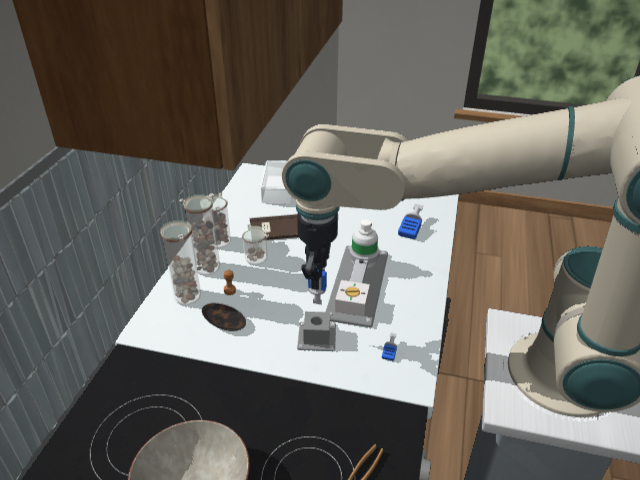

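```bash
python3 - <<'E'
from h import *
c,s=pickle.load(open("pics/wrist2.pkl","rb"));print(s["tcp_pos"],s["tool_rot"].round(4).tolist(),s["t"])
print("key",keymeas(c,s,z=s["tcp_pos"][2]+.0365,cx=.507,cy=.0276))
print(lockmeas(c,s)[:-1])
r,px=rectify(c,s,.5068,.0274,.050,half=.03,n=360)
g=cv2.cvtColor(r,cv2.COLOR_RGB2GRAY);cv2.imwrite("pics/hole.png",r[:,:,::-1])
m=(g<85).astype(np.uint8);nl,lab,st,cen=cv2.connectedComponentsWithStats(m)
for i in range(1,nl):
    if st[i,4]>300:print(st[i],px(*cen[i]))
print(sense()["tcp_pos"])
E
```

```text
[0.5062513  0.02759122 0.14908515] [[-0.9993, 0.0384, -0.0016], [0.0384, 0.9993, 0.0], [0.0016, -0.0, -1.0]] 5.1083
key ((array([0.5055, 0.0275]), array([16. , 36.5]), 87.4), array([0.5029, 0.0278, 0.185 ]))
([('green', array([ 0.4513, -0.0567]), 455), ('green', array([ 0.4524, -0.1037]), 469), ('black', array([ 0.4754, -0.0797]), 445), ('black', array([ 0.4283, -0.0808]), 436)], 'slot', np.float64(19.531131089424804), array([ 0.4523, -0.0804]))
[  268    43    92   293 13217] [0.53017142 0.02581737]
[  134   106   121   148 11580] [0.51008352 0.02736756]
[   0  120   50  240 5472] [0.47957309 0.01216398]
[0.5062618  0.02762183 0.14908044]
```

View pics/hole.png

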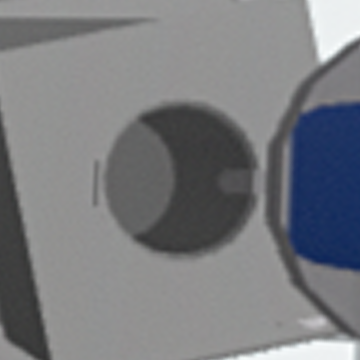

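The key sits squarely in the grip, with the hole centre at px (180,178) → (0.5068, 0.0277). Next I'll move above the lock and lower lightly.

```bash
cat >> h.py <<'E'
def goto(p,yaw,speed=.1,max_force=None,iters=2):
    """line with steady-state correction"""
    p=np.array(p,float);cmd=p.copy()
    for i in range(iters):
        hit=arm.line_to(cmd,ori(yaw),max_speed=speed,max_force=max_force)
        e=p-sense()["tcp_pos"]
        if hit or np.abs(e).max()<2e-4:break
        cmd=cmd+e
    return hit,cmd
def st(tag=""):
    s=sense();R=s["tool_rot"];print(tag,"t",round(s["t"],2),"tcp",(s["tcp_pos"]*1000).round(2),"yaw",np.degrees(np.arctan2(-R[1,0],-R[0,0])).round(2),"F",s["contact_force"].round(2),"M",s["moment"].round(3),"op",round(s["opening"]*1000,2));return s
E
python3 - <<'E'
from h import *
y=np.pi+np.radians(19.8)
arm.move_pose([.4521,-.0802,.150],ori(y));st()
h,cmd=goto([.4519,-.0802,.108],y,speed=.06,iters=3);st(cmd)
s=sense();c=eyes.capture("wrist");pickle.dump((c,s),open("pics/wrist3.pkl","wb"));cv2.imwrite("pics/wrist3.png",c["image"][:,:,::-1])
c=eyes.capture("side");cv2.imwrite("pics/side3.png",cv2.resize(c["image"][220:350,280:440,::-1],None,fx=4,fy=4,interpolation=cv2.INTER_CUBIC))
cmd[2]-=.0122
print(arm.line_to(cmd,ori(y),max_speed=.015,max_force=2.5));st()
E
```

```text
t 5.85 tcp [452.28 -79.92 149.93] yaw 19.68 F [-0.47  0.24 -1.06] M [0.019 0.004 0.003] op 14.88
[ 0.45165804 -0.08010677  0.10764705] t 6.95 tcp [451.81 -80.15 107.97] yaw 19.8 F [-0.15  0.22 -0.72] M [-0.081 -0.009 -0.011] op 15.22
True
 t 7.92 tcp [451.43 -80.06  95.13] yaw 19.8 F [ 0.68 -0.57  2.58] M [-0.087 -0.202 -0.024] op 15.26
```

View pics/wrist3.png

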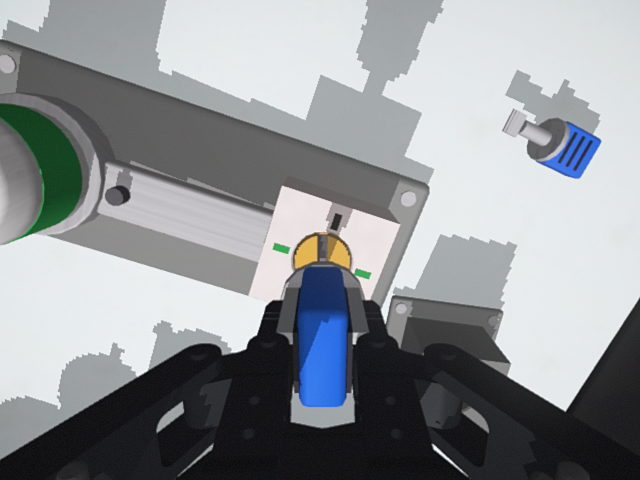

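View pics/side3.png

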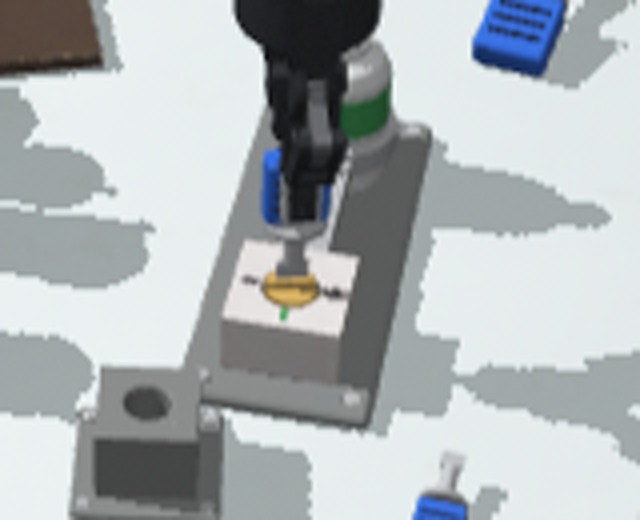

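The wrist picture shows the slot lined up with the blade at (322,243). Contact came at TCP z=95.1 mm, where the slot floor is expected at 95.5 (cam top would be 101.5), so the blade is in the slot. Pressing in.

```bash
python3 - <<'E'
from h import *
y=np.pi+np.radians(19.8)
s=sense()
p=np.array([.45165,-.0801,.0864])
print(arm.line_to(p,ori(y),max_speed=.02,max_force=12));st()
arm.pause(.15);st()
E
```

```text
False
 t 8.48 tcp [451.69 -80.08  86.84] yaw 19.8 F [-1.41  1.11  8.19] M [ 0.127  0.532 -0.024] op 15.68
 t 8.63 tcp [451.68 -80.08  86.86] yaw 19.8 F [-1.56  1.25  7.76] M [ 0.192  0.551 -0.016] op 15.51
```

```bash
python3 - <<'E'
from h import *
y=np.pi+np.radians(19.8)
p=np.array([.4517,-.0801,.0852])
print(arm.line_to(p,ori(y),max_speed=.02,max_force=8));st()
arm.pause(.1);st()
c=eyes.capture("side");cv2.imwrite("pics/side4.png",cv2.resize(c["image"][220:350,280:440,::-1],None,fx=4,fy=4,interpolation=cv2.INTER_CUBIC))
# turn in increments, clockwise
for a in range(15,-21,-5):
    arm.line_to(p,ori(np.pi+np.radians(a)),max_speed=.05)
    st(a)
E
```

```text
False
 t 8.88 tcp [451.82 -80.12  86.15] yaw 19.8 F [-4.22  0.35 10.67] M [ 0.216  0.866 -0.008] op 15.07
 t 8.98 tcp [451.83 -80.1   86.16] yaw 19.8 F [-4.07  0.19 11.25] M [ 0.237  0.858 -0.057] op 15.69
15 t 9.28 tcp [452.36 -80.24  86.22] yaw 14.98 F [-1.53  0.95  8.45] M [ 0.064  0.224 -0.02 ] op 15.2
10 t 9.53 tcp [452.5  -80.21  86.23] yaw 9.98 F [-1.44  0.53  9.49] M [ 0.109  0.135 -0.027] op 15.1
5 t 9.78 tcp [452.48 -80.17  86.23] yaw 4.98 F [-0.59  0.55  9.13] M [0.143 0.086 0.011] op 15.27
0 t 10.03 tcp [452.47 -80.18  86.22] yaw -0.02 F [-0.29  0.43  8.19] M [0.11  0.178 0.041] op 15.47
-5 t 10.28 tcp [452.48 -80.16  86.21] yaw -5.02 F [-1.69  0.42  9.76] M [0.139 0.126 0.008] op 15.55
-10 t 10.53 tcp [452.47 -80.18  86.21] yaw -10.02 F [-0.37 -0.18  8.79] M [0.144 0.11  0.031] op 15.42
-15 t 10.78 tcp [452.49 -80.15  86.21] yaw -15.02 F [-0.35  0.19  9.96] M [0.188 0.146 0.066] op 15.32
-20 t 11.03 tcp [452.49 -80.15  86.22] yaw -20.02 F [-0.73  0.74  9.35] M [0.141 0.141 0.053] op 15.16
```

View pics/side4.png

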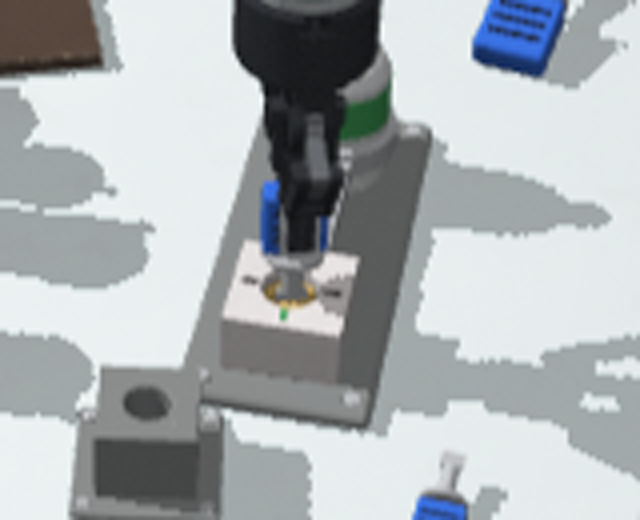

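The cam is pressed to about 8.5 mm and turning freely. I'll continue to the stop while watching the moment.

```bash
python3 - <<'E'
from h import *
p=np.array([.4517,-.0801,.0852])
for a in list(range(-30,-81,-10))+list(range(-83,-105,-2)):
    arm.line_to(p,ori(np.pi+np.radians(a)),max_speed=.05)
    s=st(a)
    if abs(s["moment"][2])>.6:break
E
```

```text
-30 t 11.36 tcp [452.51 -80.11  86.22] yaw -30.02 F [-0.06  1.71  9.14] M [0.214 0.107 0.011] op 15.24
-40 t 11.68 tcp [452.54 -80.1   86.23] yaw -40.01 F [-0.35  1.03  8.42] M [0.194 0.11  0.006] op 15.51
-50 t 12.01 tcp [452.55 -80.1   86.25] yaw -50.02 F [0.16 0.67 9.66] M [0.225 0.087 0.043] op 15.49
-60 t 12.33 tcp [452.54 -80.06  86.21] yaw -60.01 F [-0.76  1.07  8.34] M [0.224 0.1   0.019] op 15.19
-70 t 12.66 tcp [452.57 -80.09  86.24] yaw -70.01 F [-0.86  0.89  8.08] M [ 0.231 -0.007  0.014] op 15.0
-80 t 12.98 tcp [452.58 -80.09  86.25] yaw -80.01 F [0.31 1.47 9.08] M [0.202 0.087 0.008] op 15.48
-83 t 13.23 tcp [452.59 -80.08  86.25] yaw -83.01 F [-0.    0.73  7.85] M [0.293 0.019 0.003] op 15.31
-85 t 13.48 tcp [452.6  -80.08  86.25] yaw -85.0 F [-0.58  1.14  9.71] M [ 0.253 -0.029 -0.002] op 15.57
-87 t 13.73 tcp [452.59 -80.1   86.23] yaw -87.0 F [0.22 1.07 8.85] M [0.217 0.037 0.029] op 15.11
-89 t 13.98 tcp [452.59 -80.11  86.24] yaw -89.0 F [0.4  0.59 8.95] M [ 0.225  0.04  -0.023] op 14.88
-91 t 14.23 tcp [452.61 -80.1   86.25] yaw -91.0 F [0.23 0.29 9.04] M [0.224 0.006 0.014] op 15.4
-93 t 14.48 tcp [452.61 -80.09  86.25] yaw -93.0 F [-0.36  1.43  8.76] M [0.24  0.019 0.064] op 15.36
-95 t 14.73 tcp [452.59 -80.09  86.23] yaw -95.0 F [0.15 0.34 8.94] M [0.198 0.001 0.044] op 15.43
-97 t 14.98 tcp [452.6  -80.09  86.24] yaw -97.0 F [-0.21  1.2   8.53] M [ 0.218 -0.053  0.011] op 15.26
-99 t 15.23 tcp [452.63 -80.09  86.25] yaw -99.0 F [0.31 1.29 7.96] M [ 0.213  0.052 -0.027] op 15.19
-101 t 15.48 tcp [452.66 -80.11  86.27] yaw -101.0 F [-0.01  0.18  8.28] M [ 0.13  -0.05   0.025] op 15.73
-103 t 15.73 tcp [452.71 -80.1   86.3 ] yaw -102.99 F [0.07 0.78 9.14] M [ 0.176 -0.053  0.069] op 14.96
```

There is no torque rise at the stop, which is suspicious. I'll look before going further.

```bash
python3 - <<'E'
from h import *
for n in("wrist","side","scene"):
    s=sense();c=eyes.capture(n);pickle.dump((c,s),open(f"pics/{n}5.pkl","wb"))
    im=c["image"][:,:,::-1]
    if n=="side":im=cv2.resize(im[240:330,300:420],None,fx=6,fy=6,interpolation=cv2.INTER_CUBIC)
    if n=="scene":im=cv2.resize(im[210:360,240:430],None,fx=4,fy=4,interpolation=cv2.INTER_CUBIC)
    cv2.imwrite(f"pics/{n}5.png",im)
E
```

```text
(no output)
```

View pics/wrist5.png

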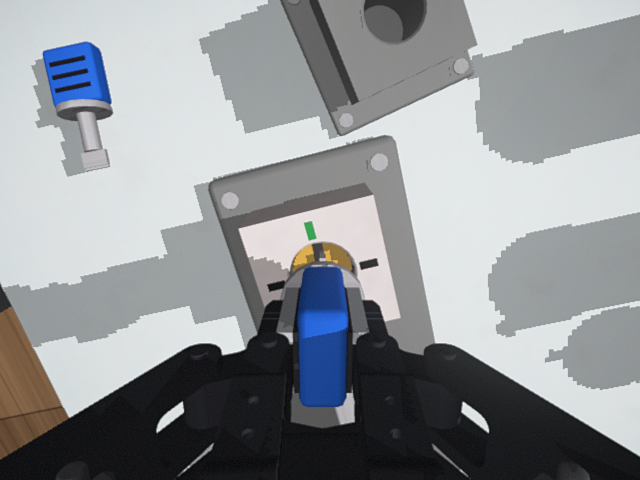

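View pics/side5.png

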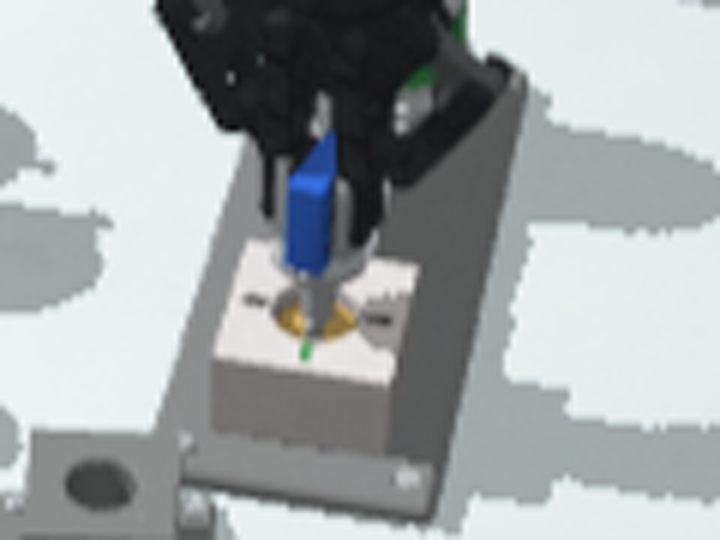

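View pics/scene5.png

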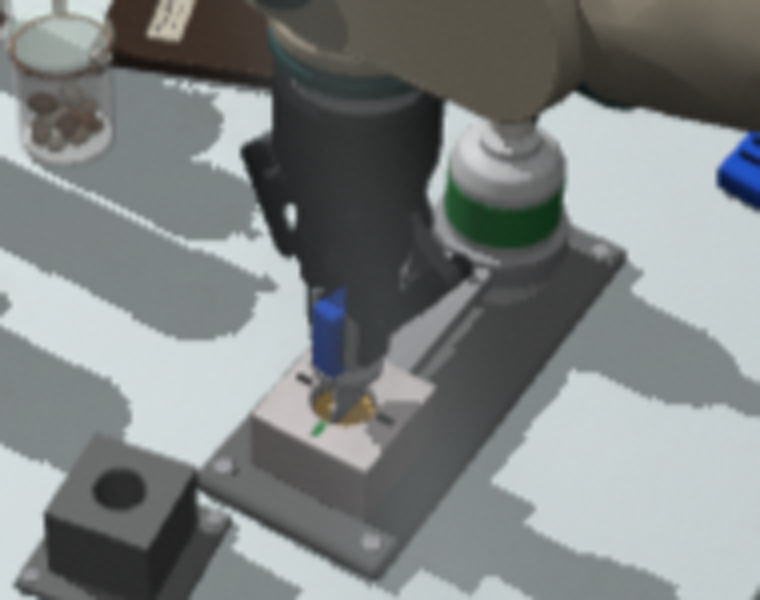

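The slot (wrist (320,252)) has followed the key round to near the green tick (310,230), so the blade is engaged. I'll keep turning until the stop is felt.

```bash
python3 - <<'E'
from h import *
p=np.array([.4517,-.0801,.0852])
for a in range(-105,-119,-2):
    arm.line_to(p,ori(np.pi+np.radians(a)),max_speed=.05)
    arm.pause(.1)
    s=st(a); print("   q6",s["joint_pos"][5].round(3),"effort6",s["effort"][5].round(3))
    if abs(s["moment"][2])>.5:break
s=sense();c=eyes.capture("wrist");pickle.dump((c,s),open("pics/wrist6.pkl","wb"))
for n in (5,6):
    c,s=pickle.load(open(f"pics/wrist{n}.pkl","rb"))
    r,_=rectify(c,s,.452,-.0802,.048,half=.03,n=480);cv2.imwrite(f"pics/rl{n}.png",r[:,:,::-1])
a=cv2.imread("pics/rl5.png");b=cv2.imread("pics/rl6.png");cv2.imwrite("pics/rl56.png",cv2.resize(np.hstack([a,b]),(800,400)))
E
```

```text
-105 t 16.23 tcp [452.72 -80.11  86.32] yaw -104.97 F [-0.01  0.8   8.87] M [ 0.197 -0.065  0.167] op 15.0
   q6 0.005 effort6 0.18
-107 t 16.58 tcp [452.73 -80.12  86.32] yaw -106.97 F [-0.22  0.17  7.25] M [ 0.143 -0.09   0.313] op 15.08
   q6 0.04 effort6 0.276
-109 t 16.93 tcp [452.72 -80.12  86.31] yaw -108.95 F [-0.05  1.39  8.52] M [ 0.155 -0.108  0.372] op 15.49
   q6 0.075 effort6 0.391
-111 t 17.28 tcp [452.77 -80.11  86.35] yaw -110.93 F [1.55 1.88 7.56] M [ 0.135 -0.13   0.507] op 15.45
   q6 0.11 effort6 0.516
```

View pics/rl56.png

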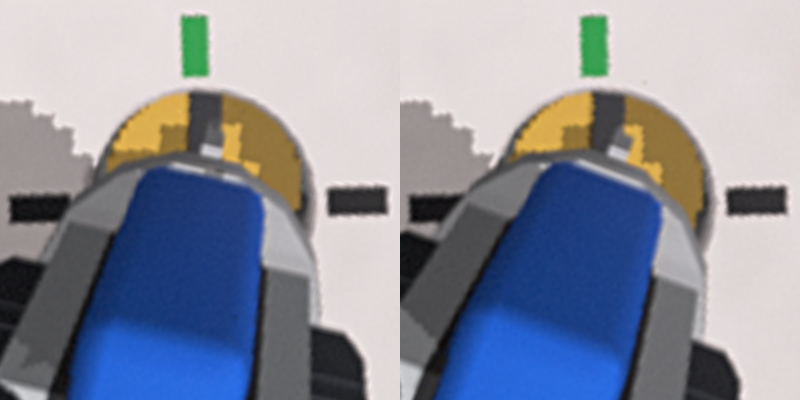

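The stop is reached: the moment climbed to 0.5 N m and the slot lines up with the green tick in both rectified views. I'll take the torque off within the play and lift straight up.

```bash
python3 - <<'E'
from h import *
p=np.array([.4517,-.0801,.0852]);y=np.pi+np.radians(-103)
arm.line_to(p,ori(y),max_speed=.05);st()
arm.line_to(p+[0,0,.010],ori(y),max_speed=.03);st()
arm.line_to(p+[0,0,.030],ori(y),max_speed=.06);st()
arm.line_to(p+[0,0,.070],ori(y),max_speed=.12);st()
s=sense();c=eyes.capture("wrist");pickle.dump((c,s),open("pics/wrist7.pkl","wb"));cv2.imwrite("pics/wrist7.png",c["image"][:,:,::-1])
W=cloud(c,s);print("cam z etc")
r,px=rectify(c,s,.452,-.0802,.048,half=.03,n=480);cv2.imwrite("pics/rl7.png",r[:,:,::-1])
c2=eyes.capture("side");cv2.imwrite("pics/side7.png",cv2.resize(c2["image"][220:350,280:440,::-1],None,fx=4,fy=4,interpolation=cv2.INTER_CUBIC))
hsv=cv2.cvtColor(c["image"],cv2.COLOR_RGB2HSV)
d=np.hypot(W[...,0]-.4517,W[...,1]+.0802)
br=(hsv[...,0]>12)&(hsv[...,0]<30)&(hsv[...,1]>120)&(d<.0135)
wh=(d>.02)&(d<.03)&(W[...,2]>.04)&(W[...,2]<.06)&(hsv[...,1]<60)
print("brass z",np.median(W[br][:,2]),br.sum(),"house z",np.median(W[wh][:,2]))
c,s=pickle.load(open("pics/wrist2.pkl","rb"));W=cloud(c,s);hsv=cv2.cvtColor(c["image"],cv2.COLOR_RGB2HSV);d=np.hypot(W[...,0]-.4517,W[...,1]+.0802)
br=(hsv[...,0]>12)&(hsv[...,0]<30)&(hsv[...,1]>120)&(d<.0135);wh=(d>.02)&(d<.03)&(W[...,2]>.04)&(W[...,2]<.06)&(hsv[...,1]<60)
print("before: brass z",np.median(W[br][:,2]),br.sum(),"house z",np.median(W[wh][:,2]))
E
```

```text
t 17.62 tcp [452.7  -80.28  86.32] yaw -102.96 F [ 0.24 -0.52  8.33] M [ 0.05  -0.048  0.115] op 15.27
 t 18.11 tcp [452.21 -80.07  95.29] yaw -103.0 F [ 4.32 -0.21  2.08] M [ 0.063 -1.043  0.06 ] op 15.35
 t 18.59 tcp [451.39 -80.1  115.06] yaw -103.0 F [ 0.79 -0.32 -1.06] M [-0.008  0.031 -0.007] op 15.59
 t 19.07 tcp [451.49 -80.06 154.68] yaw -103.0 F [ 0.17  0.61 -1.51] M [-0.009  0.018 -0.016] op 15.22
cam z etc
brass z 0.04801555652797826 906 house z 0.04988746711549935
before: brass z 0.05077060469483066 1314 house z 0.049904900117431955
```

View pics/wrist7.png

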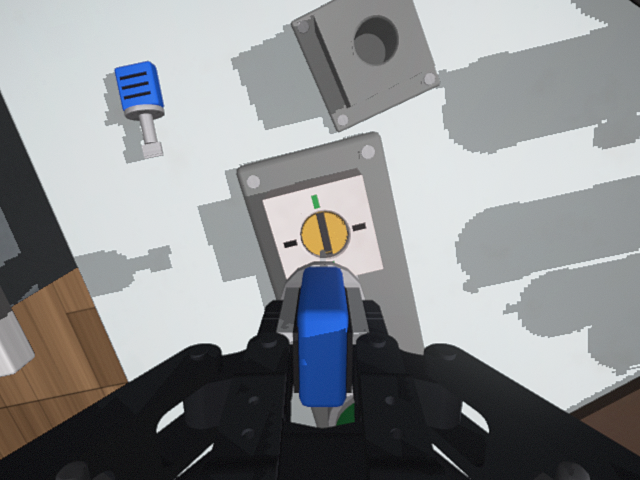

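View pics/side7.png

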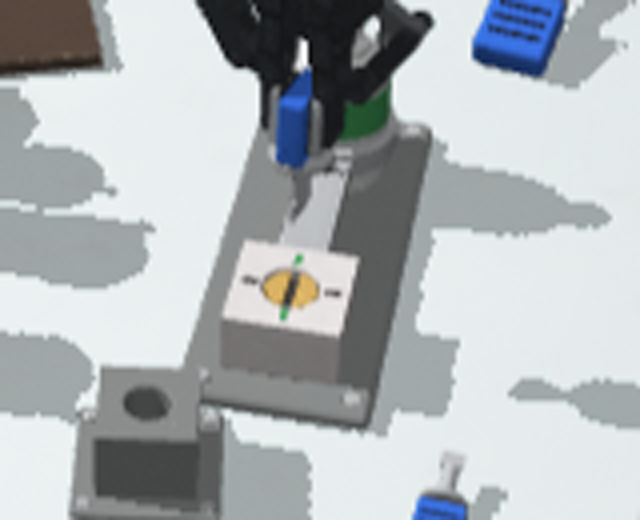

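The cam now sits 2.8 mm lower (z 50.8→48.0) with its slot on the green ticks, so it is locked. The handle looks slightly pitched in the jaws (top edge at row 332, previously 310), so I'll measure that before hanging the key back.

```bash
python3 - <<'E'
from h import *
for n in("wrist2","wrist7"):
    c,s=pickle.load(open(f"pics/{n}.pkl","rb"));W=cloud(c,s);L=(W-s["tcp_pos"])@s["tool_rot"]
    hsv=cv2.cvtColor(c["image"],cv2.COLOR_RGB2HSV)
    blue=(hsv[...,0]>100)&(hsv[...,0]<130)&(hsv[...,1]>150)&(hsv[...,2]>40)&(abs(L[...,1])<.006)&(abs(L[...,0])<.03)
    print(n,blue.sum())
    for v in range(262,420,10):
        k=blue[v]
        if k.sum()>3:print("  row",v,np.median(L[v][k],0).round(4)*1000,hsv[v][k][:,2].mean().round())
E
```

```text
wrist2 5101
  row 272 [18.1  0.  -3.6] 95.0
  row 282 [ 18.1   0.  -13.4] 97.0
  row 292 [ 18.    0.  -21.7] 97.0
  row 302 [ 18.    0.  -29.1] 98.0
  row 312 [ 17.5   0.1 -34.9] 131.0
  row 322 [ 14.8   0.1 -36.4] 229.0
  row 332 [ 11.3   0.1 -36.3] 229.0
  row 342 [  7.7   0.1 -36. ] 230.0
  row 352 [  4.2  -0.1 -36.2] 231.0
  row 362 [  0.6  -0.1 -36.2] 232.0
  row 372 [ -3.1  -0.1 -36.2] 234.0
  row 382 [ -7.    0.2 -36.1] 235.0
  row 392 [-10.7   0.2 -36.1] 235.0
  row 402 [-14.5   0.1 -36.3] 236.0
wrist7 5089
  row 272 [17.3 -0.  -3.7] 117.0
  row 282 [ 17.3  -0.1 -13.1] 119.0
  row 292 [ 17.3  -0.1 -21.7] 121.0
  row 302 [ 17.3  -0.1 -29.3] 122.0
  row 312 [ 16.7  -0.5 -34.8] 177.0
  row 322 [ 14.   -0.1 -36.2] 221.0
  row 332 [ 10.5  -0.1 -36.2] 193.0
  row 342 [  7.    0.  -36.2] 146.0
  row 352 [  3.5   0.  -36.3] 145.0
  row 362 [ -0.    0.  -36.4] 144.0
  row 372 [ -3.7  -0.1 -36.4] 144.0
  row 382 [ -7.5  -0.1 -36.4] 143.0
  row 392 [-11.2  -0.1 -36.5] 142.0
  row 402 [-15.2  -0.1 -36.4] 142.0
```

That was only a shadow: the top face is flat and the key has slid just 0.7 mm along x. Hanging it back.

```bash
python3 - <<'E'
from h import *
y=np.pi-np.radians(2.2)
arm.line_to([.452,-.08,.17],max_speed=.1)
arm.move_pose([.5063,.0276,.16],ori(y));st()
h,cmd=goto([.5061,.0276,.113],y,speed=.1,iters=3);st(cmd)
cmd[2]-=.113-.0612
print(arm.line_to(cmd,ori(y),max_speed=.04,max_force=5));st()
E
```

```text
t 20.83 tcp [506.14  27.42 159.73] yaw -2.27 F [-0.12 -0.44 -0.27] M [-0.015  0.029  0.016] op 15.14
[0.50607753 0.02757826 0.11290892] t 21.95 tcp [505.78  27.61 112.41] yaw -2.2 F [-0.49 -0.5  -1.3 ] M [-0.014  0.039  0.073] op 14.97
False
 t 23.38 tcp [506.3   27.6   61.46] yaw -2.2 F [-0.08  0.17 -1.55] M [ 0.013 -0.019 -0.008] op 15.4
```

```bash
python3 - <<'E'
from h import *
y=np.pi-np.radians(2.2)
print(arm.line_to([.5061,.0276,.0600],ori(y),max_speed=.02,max_force=3));st()
move_gripper(.05);st()
arm.line_to([.5061,.0276,.150],ori(y),max_speed=.1)
arm.move_pose([.47,-.03,.23],ori(y));st()
s=sense();c=eyes.capture("wrist");pickle.dump((c,s),open("pics/wrist8.pkl","wb"));cv2.imwrite("pics/wrist8.png",c["image"][:,:,::-1])
print(keymeas(c,s),lockmeas(c,s)[:-1])
c=eyes.capture("side");cv2.imwrite("pics/side8.png",c["image"][:,:,::-1])
E
```

```text
False
 t 23.63 tcp [506.54  27.6   60.54] yaw -2.2 F [0.2  0.21 2.09] M [ 0.018 -0.018  0.009] op 15.25
 t 24.06 tcp [506.01  27.59  59.89] yaw -2.2 F [ 0.48 -0.62  0.68] M [-0.052 -0.003  0.038] op 50.06
 t 25.61 tcp [469.89 -30.31 229.86] yaw -2.25 F [-0.35 -0.27 -0.91] M [-0.009  0.012 -0.012] op 49.82
((array([0.5057, 0.0272]), array([14.9, 34.3]), 88.0), array([0.5049, 0.0268, 0.0964])) ([('green', array([ 0.4512, -0.0568]), 395), ('green', array([ 0.4524, -0.1037]), 413), ('black', array([ 0.4754, -0.0797]), 348), ('black', array([ 0.4284, -0.0808]), 356)], 'slot', np.float64(89.59979640616375), array([ 0.4514, -0.0796]))
```

View pics/wrist8.png

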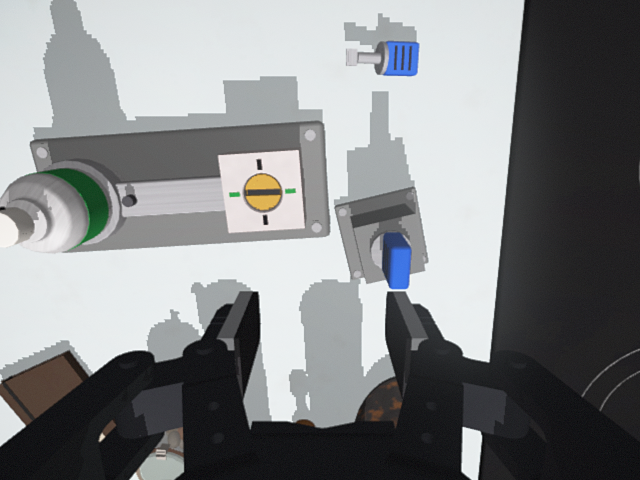

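View pics/side8.png

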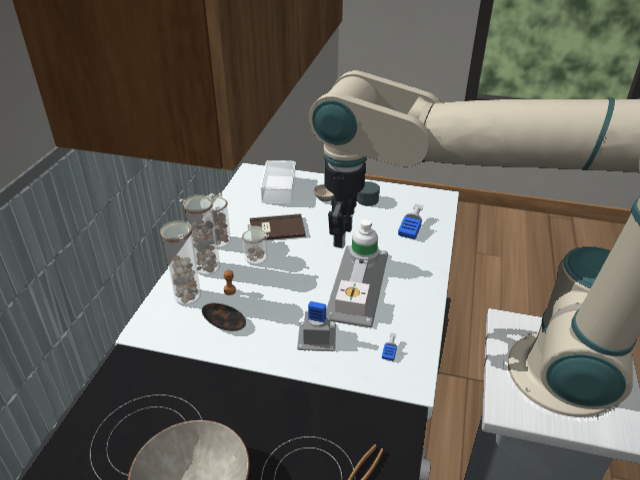

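The key is back: its top is at z≈0.0964 as at the start, upright at (397,260), and the cam slot at (263,192) is along the green ticks. Next is the spray cap, pressed with the gripper shut.

```bash
python3 - <<'E'
from h import *
y=np.pi-np.radians(2.2)
move_gripper(0.0,30)
arm.move_pose([.4557,-.2395,.17],ori(y));st()
h,cmd=goto([.4557,-.2395,.140],y,speed=.1);st()
c=eyes.capture("side");cv2.imwrite("pics/side9.png",cv2.resize(c["image"][180:300,300:440,::-1],None,fx=4,fy=4,interpolation=cv2.INTER_CUBIC))
c=eyes.capture("scene");cv2.imwrite("pics/scene9.png",cv2.resize(c["image"][210:300,310:430,::-1],None,fx=5,fy=5,interpolation=cv2.INTER_CUBIC))
E
```

```text
t 27.12 tcp [ 456.14 -238.77  170.51] yaw -2.17 F [-0.39 -0.61  0.18] M [ 0.031 -0.005 -0.021] op -0.02
 t 27.82 tcp [ 455.71 -240.31  140.51] yaw -2.2 F [-0.55 -0.48  0.6 ] M [-0.018 -0.032  0.049] op 0.21
```

View pics/side9.png

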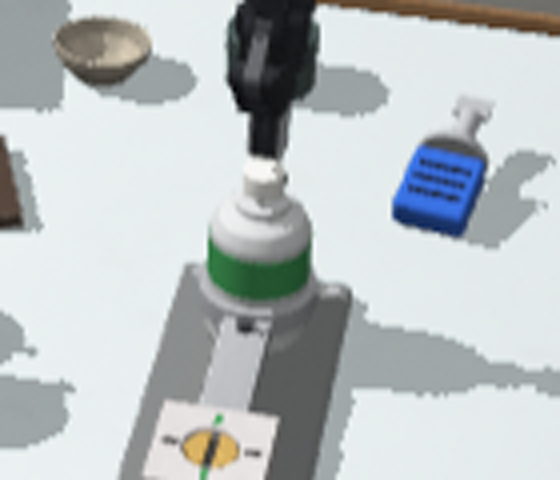

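View pics/scene9.png

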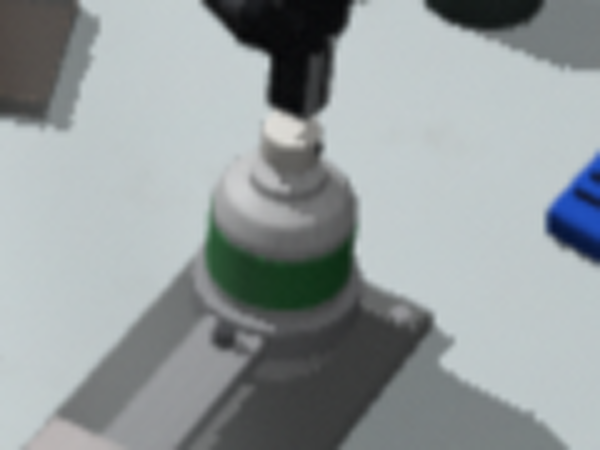

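Both views show the fingertips right over the cap. Pressing.

```bash
python3 - <<'E'
from h import *
y=np.pi-np.radians(2.2)
p=np.array([.4557,-.2398,.1300])
print(arm.line_to(p,ori(y),max_speed=.05,max_force=12));st()
print(arm.line_to(p-[0,0,.0070],ori(y),max_speed=.02,max_force=12));st()
arm.pause(.2);s=st()
if s["tcp_pos"][2]>.1245 and s["contact_force"][2]<9:
    print(arm.line_to(p-[0,0,.0085],ori(y),max_speed=.02,max_force=10));arm.pause(.15);st()
E
```

```text
False
 t 28.27 tcp [ 455.49 -239.68  129.74] yaw -2.2 F [-1.09  0.71  2.05] M [ 0.107  0.171 -0.018] op -0.06
True
 t 28.65 tcp [ 455.83 -239.85  124.16] yaw -2.19 F [-0.39  2.05  4.69] M [ 0.151  0.262 -0.013] op 0.24
 t 28.85 tcp [ 455.83 -239.87  124.06] yaw -2.2 F [-2.34  2.14  5.19] M [ 0.192  0.25  -0.001] op -0.2
```

```bash
python3 - <<'E'
from h import *
y=np.pi-np.radians(2.2)
for z in (.1230,.1222,.1214):
    print(arm.line_to([.4557,-.2398,z],ori(y),max_speed=.02,max_force=15));arm.pause(.1);s=st(z)
    if s["contact_force"][2]>14:break
E
```

```text
False
0.123 t 29.2 tcp [ 455.87 -239.88  123.99] yaw -2.2 F [-3.99  1.78  9.14] M [0.353 0.621 0.036] op -0.01
False
0.1222 t 29.55 tcp [ 455.89 -239.91  123.91] yaw -2.2 F [-5.55  3.33 13.92] M [ 0.583  0.968 -0.032] op 0.24
False
0.1214 t 29.9 tcp [ 455.93 -239.96  123.87] yaw -2.2 F [-7.73  3.9  17.94] M [ 0.792  1.322 -0.027] op 0.1
```

The cap is on its hard stop: the force rises to 18 N with no further travel past z=123.9. Releasing, backing away and checking everything.

```bash
python3 - <<'E'
from h import *
y=np.pi-np.radians(2.2)
arm.line_to([.4557,-.2398,.15],ori(y),max_speed=.06)
arm.line_to([.4557,-.2398,.22],ori(y),max_speed=.12)
arm.move_pose([.44,-.06,.26],ori(y));arm.pause(.2);st()
for n in("wrist","side","scene"):
    s=sense();c=eyes.capture(n);pickle.dump((c,s),open(f"pics/{n}10.pkl","wb"));cv2.imwrite(f"pics/{n}10.png",c["image"][:,:,::-1])
    W=cloud(c,s)
    if n=="wrist":
        print(keymeas(c,s),lockmeas(c,s)[:-1])
        hsv=cv2.cvtColor(c["image"],cv2.COLOR_RGB2HSV);d=np.hypot(W[...,0]-.4517,W[...,1]+.0802)
        br=(hsv[...,0]>12)&(hsv[...,0]<30)&(hsv[...,1]>120)&(d<.0135);print("brass z",np.median(W[br][:,2]))
    d=np.hypot(W[...,0]-.456,W[...,1]+.240)
    t=W[(d<.009)&(W[...,2]>.11)&(W[...,2]<.15)];
    if len(t):print(n,"cap z",np.median(t[:,2]),np.percentile(t[:,2],[10,90]),len(t))
    if n!="wrist":
        c0,_=pickle.load(open(f"pics/{n}0.pkl","rb"));W0=cloud(c0);t=W0[(np.hypot(W0[...,0]-.456,W0[...,1]+.240)<.009)&(W0[...,2]>.11)&(W0[...,2]<.15)]
        print("  at start",np.median(t[:,2]))
        dd=np.abs(c["image"].astype(int)-c0["image"]).sum(2);print("  diff at dish/stamp/jar box", [int((dd[a:b,e:f]>60).sum()) for a,b,e,f in ([(300,332,198,250),(265,298,220,240),(225,268,240,270)] if n=="side" else [(278,320,168,212),(248,280,203,222),(222,252,243,270)])])
E
```

```text
t 32.23 tcp [440.02 -61.11 259.29] yaw -2.31 F [-0.37  0.    0.56] M [-0.031  0.05   0.045] op 0.0
((array([0.5055, 0.0271]), array([14.5, 33.6]), 87.0), array([0.5049, 0.0267, 0.0963])) ([('green', array([ 0.4513, -0.0568]), 378), ('green', array([ 0.4524, -0.1038]), 411), ('black', array([ 0.4753, -0.0796]), 316), ('black', array([ 0.4285, -0.0808]), 324)], 'slot', np.float64(89.0657036783337), array([ 0.4512, -0.0794]))
brass z 0.04789823670193155
wrist cap z 0.1298481166459372 [0.12910828 0.13076236] 437
side cap z 0.13061705899559828 [0.11139601 0.13415799] 37
  at start 0.13148138576756224
  diff at dish/stamp/jar box [0, 0, 0]
scene cap z 0.1301661340757213 [0.11358299 0.13154397] 41
  at start 0.13010560293410456
  diff at dish/stamp/jar box [0, 0, 119]
```

View pics/side10.png

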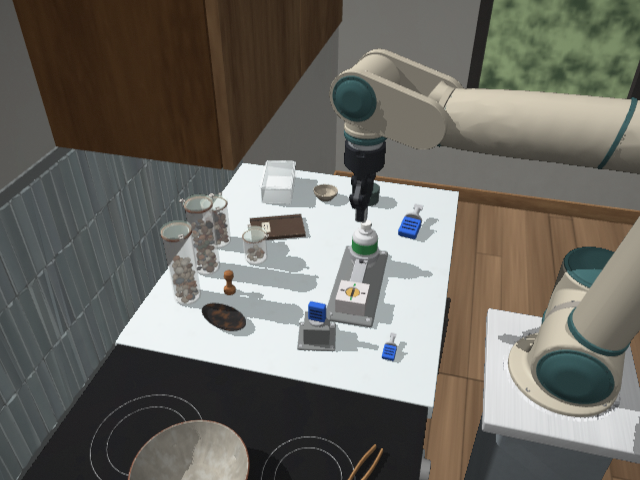

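View pics/wrist10.png

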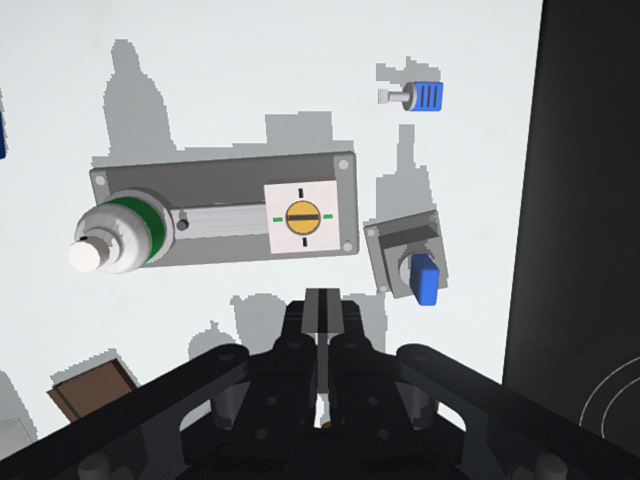

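The cap is up at z=0.130 (scene (366,227) in side view), the cam is locked, the key is hanging at (425,278), and the bystanders haven't changed. The scene-view difference at the jar comes from the gripper covering it at the start. Handing in.

```bash
python3 - <<'E'
from h import *
ticket.finish_job();print(sense()["t"])
E
```

```text
the job is handed in; nothing more can be done
the job is handed in; nothing more can be done
```

The job is done and handed in at about t ≈ 32 s of the 67 s allowed; the simulator gives no verdict.

I took the middle-sized key from its holder, pushed the blade into the slot (about 20° off x) and pressed the cam to about 8.5–9 mm. I turned it clockwise until the stop showed as a 0.5 N m moment, eased off and lifted the key away. Then I hung the key back and pressed the spray cap onto its hard stop (about 6 mm).

Last checks before handing in:
- **Cam:** it sits 2.8 mm below its free height with the slot along the green ticks, so it is locked.
- **Key:** it hangs upright, about 1.5 mm from the middle of the hole, with its handle top at z ≈ 0.096 as at the start.
- **Spray cap:** it is back up at z ≈ 0.130.
- **Bystanders:** the jar, stamp and dish look unchanged in the side view.
- **Gripper:** it was clear of everything.

Two readings did not fit at first:
- **Turning torque:** while turning, I read about 0–0.07 N m where 0.1 was expected. The pictures showed the slot turning with the key, and the stop was felt later.
- **Jar in the scene view:** some pixels differed at the jar. I put this down to the gripper partly covering it in the start picture; the side view showed no change there.

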